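# Let the ratchet clamp off and stand the jug in the crate's tray

### The job

The green jug is held in the ratchet clamp. Press the pawl's thumb stud gently, by feel and never harder than 20 N, and keep the pawl off the wheel until the sprung jaw has run fully back; then lift the jug out by its cap and lower it, still held, to stand upright in the pulled-out tray of the grey crate. Leave the other things on the table where they are.

Things in the scene. Friction and masses are not known exactly. Their poses are not given: they have to be found in the camera images.
- clamp: Ratchet clamp bolted to the table, grey steel. Origin on the table (z = 0) under the bed; y is the clamping direction, z up. Bed 110 (x) by 345 (y -160..185), 12 mm thick. Fixed end jaw at y = 165..180, 137 high. The jug stands between it and the steel moving jaw on its -y side; the ratchet and pawl are at the -y end. Robot forces over 20 N anywhere on it do damage.
- stud_foot (a point): Point on the table (z = 0) straight below the centre of the pawl's thumb stud, a flat round black pad 26 mm across on the pawl's tail. The stud is an adjustable screw: its pad top stands anywhere from 95 to 119 mm above this point (differs every time, not measured, unchanged by pressing), so feel for it from above. Nothing overhangs it; the clamp's 112 mm high post begins 45 mm towards +y.
- pawl_pin (a point): Pin of the sprung pawl, 94 mm above the table, 55 mm towards +y from the stud. Pushing the stud down lifts the pawl: spring 3 N at first, 5 N at full travel, plus up to 5 N of friction. Clear of the teeth after about 5 mm; a stop at about 8 mm, beyond it over 5 N per mm. Meanwhile the pad tilts up to 0.15 rad and drifts up to 4 mm towards the clamp's -y.
- wheel_axle (a point): Centre of the ratchet wheel: 32 mm radius, 10 mm thick, 10 teeth, level axle along the clamp's x, 78 mm above the table. A black winding knob of 22 mm radius sits on the same axle 55 to 73 mm towards -x. It needs no handling.
- jaw (a joint): How far the moving jaw (90 wide, 145 high) is back from the jug, m: 0 clamped, 0.036 fully back. A lip on it, top 151 above the table, reaches 12 mm over the jug's shoulder, so the jug cannot be lifted before. While the pawl is held off, a spring runs the jaw back by itself in about 3 s; a pawl let down early catches the next tooth (every 7.5 mm).
- jug: Green plastic jug, empty, about 0.11 kg. Origin: centre of its underside; z up. Body 90 (x) by 70 (y) by 130 mm high, neck 30 mm diameter, white square cap, 38 by 38 mm, sides along the body, from 156 to 180 mm above the underside (grip here), handle loop on its +x side reaching x = 70 mm. Stands on the clamp's bed, 12 mm above the table, with the clamp's yaw.
- tray_spot (a point): Where the jug should stand: on the floor of the grey tray, middle of its pulled-out part, 75 mm behind the inside of the front wall. x points into the crate, away from the robot. Tray 260 by 200 mm outside, walls 4 thick and 55 high, floor 10 mm above the table; it slides lightly out of the crate and is out by 185 to 220 mm.
- crate: Grey plastic crate, 280 (x) x 220 (y) x 110 mm high, fixed. Origin: centre of its underside on the table; the tray comes out at its -x face.
- bottle1: Crushed clear bottle lying flat, about 170 x 65 x 38 mm, loose; leave alone. Origin: under its middle.
- bottle2: Another crushed clear bottle, same size, loose; leave alone. Origin: under its middle.
- funnel: Stainless steel funnel standing mouth down, 112 mm across, 105 mm high, loose; leave alone. Origin: centre of its mouth on the table.

How it is judged (in metres and radians):
On the way, in this order (a step that is already met when the one before it is completed fails the run):
1. the jaw has run fully back (at least 33 of 36 mm) (value of joint jaw above 0.033 m), for 0.2 s.
2. the jug is lifted out of the clamp in the gripper (z of jug in the frame of clamp above 0.05 m and contact force between the fingers and jug above 0.5 N), for 0.1 s.
3. the jug is lowered to within 12 mm of the tray's floor while still held (z of jug in the frame of tray_spot below 0.012 m and horizontal distance between jug and tray_spot below 0.08 m and contact force between the fingers and jug above 0.5 N), for 0.05 s.
At the end, for the whole second after the job is handed in: The jug stands upright (within 0.1 rad) and still on the tray's floor, within 80 mm of the tray spot and 8 mm of its height, released, and the clamp's jaw is back by at least 33 of its 36 mm (horizontal distance between jug and tray_spot below 0.08 m and z of jug in the frame of tray_spot between -0.008 and 0.008 m and angle between jug's own z axis and vertical below 0.1 rad and linear speed of jug below 0.02 m/s and value of joint jaw above 0.033 m); the robot touches nothing.
It fails at once if the robot loads the clamp with more than 20 N (contact force between any of the arm, the fingers and clamp above 20 N).
It fails at once if a bystander is moved by more than 30 mm (distance of any of bottle1, bottle2, funnel from where it was at the start of the episode above 0.03 m).
It also fails if it takes over 61 s, if anything falls off the work surface, if the arm or the gripper's body presses on something with over 40 N, if the wrist force passes 120 N, or if a joint passes its speed limit or range.

### The arm

A 7-joint arm with a two-finger parallel gripper is mounted at the origin on the work surface. World frame = base frame: x ahead of the robot, y to its left, z up, the work surface at z = 0. Lengths are in mm, angles in rad, forces in N, time in s.
With the tool pointing down it reaches from about 425 to 1025 mm from the base axis. Payload 9.4 kg.
Tool frame: the origin (TCP) lies midway between the tips of the shut fingers; the grasp point (between the pads) lies 19 mm behind it; x points along the fingers, y is the direction in which the jaws open and shut, and the axes are right-handed (so a half turn about x gives the same grasp; the last joint's range is limited). The gripper opens to 85 mm and grips with 20 to 120 N. Pads are 22 mm wide; open, the fingers measure 114 mm over their backs; the gripper's body (76 mm by 85 mm) begins 54 mm behind the grasp point. The pads swing forward as they close: fully open they stand 13 mm farther back than shut.
Start: joints at [-0.077, 0.599, -0.003, 1.599, 0.002, 0.943, -0.08], TCP at [724.999, -0.007, 231.275] pointing down, gripper open.
Joint ranges: [-2.57, 2.57], [-0.35, 1.97], [-1.29, 1.29], [0.11, 2.56], [-1.05, 4.19], [0.11, 1.86], [-2.63, 2.63]. Speed limits (rad/s): [2.22, 2.22, 3.01, 3.01, 3.14, 3.14, 3.14].

### API

Orientations are given as a 3x3 rotation matrix whose columns are the frame's x, y, z axes.
In Python, from bench import ctrl, imaging, workorder, cut_out, landmark_of gives the robot as it stands.
- The arm moves only by the tool send_rows, never from a script. Its argument "moves" is text: rows parted by semicolons, each of 7 numbers parted by spaces: the shift along the tool's x, y, z as a fraction of full scale, then the turn, a rotation vector about the tool's x, y, z as a fraction of full scale, then the opening, from -1 (shut) to 1 (fully open). In form: dx dy dz wx wy wz hand; .... A call has 1 to 12 rows; each row shifts and turns the commanded pose from where the row before left it, along the tool's axes as they then stand; what a row does not reach is not made up. Full scale, the value 1, is 0.025 m for a shift and 0.12 rad for a turn. A row lasts 1/8 s, in which the tool goes at most 62.5 mm and 10.7 degrees, less where a joint would pass 70% of its speed; a pose out of reach is approached as far as the arm can. A call with a number of a shift or a turn outside -1 to 1 is refused whole. A call with a gripper value outside its range is refused whole. The fingers move at their own pace and stop on an object; "newtons" is the grip in N (left out, the last holds). Time passes only in rows, so rows that do not move let the fingers close. It gives the time, the measured TCP pose, the force and the opening at its end, in the units of the state.
- ctrl.state(): the state, without advancing time (a new reading comes with each control period).
- imaging.read_camera(name): name is "scene" or "side" or "wrist"; returns the picture (400x640x3 uint8, blue, green, red); there is no depth.
- imaging.camera_params(name): a dict with "fx", "fy", "cx", "cy" (pixels), "R" (3x3) and "t" (3): a world point X has camera coordinates R X + t. Camera axes: x right, y down, z forward; pixel columns grow to the right and rows downward; lengths in mm; the calibration is good to about 2 mm. A picture is of the moment at which its call begins: read the wrist's pose just before it. camera_params takes no time and is no camera call; for the wrist camera it gives the pose at the moment of the call.
- workorder.hand_in(): hands the job in, once; it reports no verdict.
Trained networks look in the newest picture that a camera, given by its name, has taken for a name from the list of things; names that differ only in an ending like _2 or _b are one class to them, and where a whole thing is asked for, a point or a joint stands for the part that bears it (a point fixed in the world has none). Each returns a list of dicts, best first, with "p" (0 to 1); they miss things now and then, are a little off and sometimes report something else, mostly with a low value. They report only what shows in the picture. A call takes as long as a camera call.
- cut_out(camera, target): "region" (400x640 bool, what is visible of it) and "rect" ([left, top, right, bottom] in pixels, round what is visible of it).
- landmark_of(camera, target): "at" ([column, row] in pixels: a listed point, or the origin of a listed thing).
The state is a dict: "t": time; "joint_pos": joint angles; "qvel": joint speeds; "effort": joint torques, N m; "tcp_pos": TCP position; "tcp_rot": TCP orientation; "wrist_force": force on the tool from outside, world axes, zero at the start; "torque": the same for the moment, N m; "width": finger opening in mm.
Only numpy, scipy, OpenCV 4.12 (cv2) and the standard library are available. Lean on these libraries where they do the work, as an engineer would, in place of code of your own. Each camera call takes 0.05 s, during which the arm holds its last target.

## Working session

There is one attempt and no reset: what is moved stays moved. The work goes in short steps, Python scripts to look and compute and a tool call to move; the robot and the scene stay as the last step left them, time stands still between calls to the robot, and variables do not carry over. Pictures are saved under pics/ and viewed, and the job is handed in when it is done.

Besides the shell and the picture viewer there is one more tool, called after "Request:" as name(argument=value, ...) on one line, values as JSON. send_rows: Moves the arm, as the interface text tells. Its arguments: {"type":"object","properties":{"moves":{"type":"string"},"newtons":{"type":"number"}},"required":["moves"]}

```bash
ls; mkdir -p pics; python3 - <<'E'
from bench import ctrl, imaging, workorder, cut_out, landmark_of
import cv2
s=ctrl.state(); print(s)
for c in ("scene","side","wrist"):
    im=imaging.read_camera(c); cv2.imwrite(f"pics/{c}0.png",im)
    p=imaging.camera_params(c); print(c,p)
    for t in ["clamp","stud_foot","pawl_pin","wheel_axle","jug","tray_spot","crate"]+(["funnel","bottle1"] if c!="wrist" else []):
        r=landmark_of(c,t); print(c,t,[( [round(float(v),1) for v in d["at"]],round(float(d["p"]),2)) for d in r[:3]])
print(ctrl.state()["t"])
E
```

```text
pics
{'t': 0.0, 'joint_pos': array([-0.07670831,  0.60010242, -0.00256597,  1.60013836,  0.00179979,
        0.94286566, -0.07983605]), 'qvel': array([-0.00056954,  0.00024706,  0.00107709, -0.00121469, -0.00120908,
        0.00028438,  0.00043966]), 'effort': array([-9.47821900e-04, -7.76440001e+01,  1.56451017e+00, -2.58004493e+01,
        1.21808253e-02,  8.94789293e-03,  3.55701900e-05]), 'tcp_pos': array([7.24534689e+02, 4.19050710e-03, 2.30429985e+02]), 'tcp_rot': array([[-1.50620263e-03,  9.99998864e-01,  4.95157280e-05],
       [-1.26396913e-04,  4.93254042e-05, -9.99999991e-01],
       [-9.99998858e-01, -1.50620887e-03,  1.26322475e-04]]), 'wrist_force': array([ 0.66838162, -0.62498083, -0.50668099]), 'torque': array([ 0.03485404, -0.05378202,  0.01253181]), 'width': 85.29026158121772}
scene {'fx': 416.05024549078763, 'fy': 416.05024549078763, 'cx': 317.49492408521144, 'cy': 200.85674965153567, 'R': array([[ 0.34283244,  0.93934604, -0.00974393],
       [ 0.58616381, -0.22201429, -0.77918011],
       [-0.73408304,  0.26141668, -0.62672435]]), 't': array([-248.36077432, -269.
[... 1136 characters left out ...]
3), ([261.0, 258.8], 0.23)]
side bottle1 [([358.3, 257.1], 0.92), ([250.9, 187.2], 0.81)]
wrist {'fx': 288.15427627138513, 'fy': 288.15427627138513, 'cx': 320.0016982136989, 'cy': 195.22829633903936, 'R': array([[ 9.99999680e-01, -7.87315483e-04,  1.39545924e-04],
       [-7.90708281e-04, -9.47784377e-01,  3.18910880e-01],
       [-1.18824027e-04, -3.18910889e-01, -9.47784697e-01]]), 't': array([-726.03380989,  -41.57802644,  380.92567883])}
wrist clamp [([229.7, 70.0], 0.58)]
wrist stud_foot [([265.7, 176.5], 0.85)]
wrist pawl_pin [([235.6, 142.8], 0.67)]
wrist wheel_axle [([229.9, 82.2], 0.56), ([263.5, 173.6], 0.53)]
wrist jug []
wrist tray_spot []
wrist crate [([317.0, 357.4], 0.68)]
1.4
```

View pics/scene0.png

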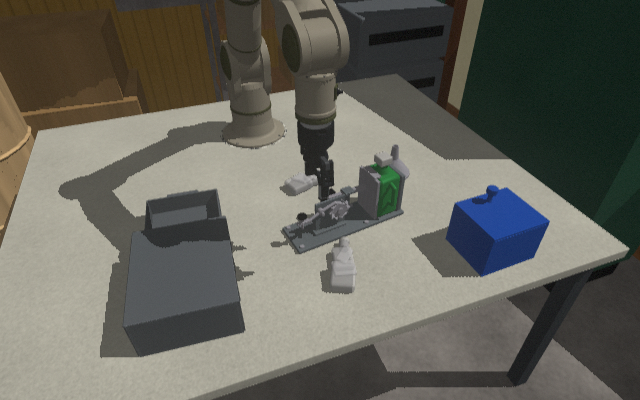

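View pics/side0.png

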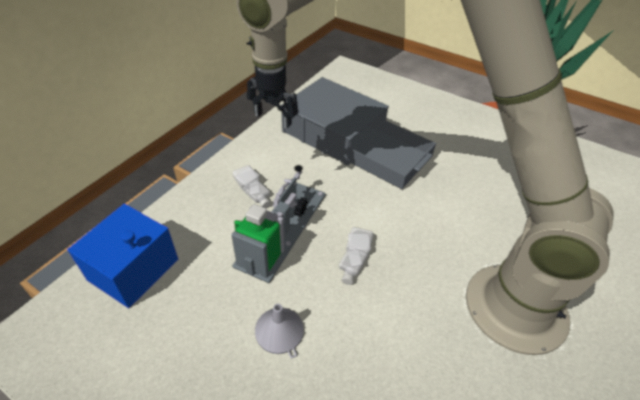

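View pics/wrist0.png

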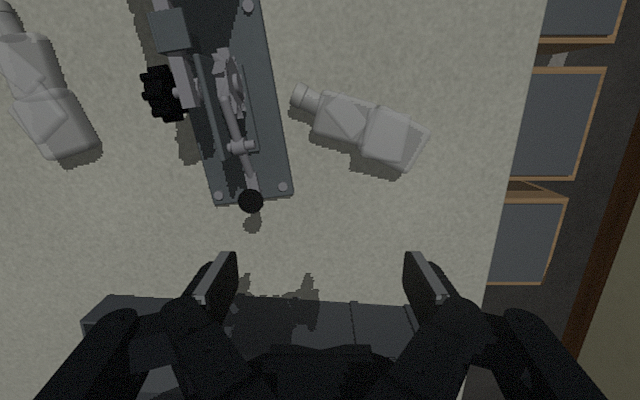

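```bash
cat > h.py <<'E'
import numpy as np
from bench import ctrl, imaging, workorder, cut_out, landmark_of
def ray(p,px):
    d=np.array([(px[0]-p["cx"])/p["fx"],(px[1]-p["cy"])/p["fy"],1.]); R=p["R"]
    return -R.T@p["t"], R.T@d
def onz(p,px,z):
    o,d=ray(p,px); return o+d*(z-o[2])/d[2]
def proj(p,X):
    c=p["R"]@np.asarray(X,float)+p["t"]; return np.array([p["fx"]*c[0]/c[2]+p["cx"],p["fy"]*c[1]/c[2]+p["cy"]])
E
python3 - <<'E'
from h import *
from scipy.optimize import least_squares
P={c:imaging.camera_params(c) for c in("scene","side","wrist")}
for c,n,px,z in [("scene","clamp",(341.3,223.4),0),("side","clamp",(282.1,227.4),0),("scene","stud",(303.3,242.3),0),("side","stud",(298.4,189.7),0),("wrist","stud",(265.7,176.5),0),
 ("scene","pin",(318,211.6),94),("side","pin",(287.1,184.3),94),("wrist","pin",(235.6,142.8),94),
 ("scene","axle",(338.6,209),78),("side","axle",(278.2,203.3),78),("wrist","axle",(229.9,82.2),78),
 ("scene","jug",(375.8,207.3),12),("side","jug",(262.1,255.2),12),
 ("scene","tray",(187.6,223.8),10),("side","tray",(397.7,161),10),("scene","crate",(195.8,294),0),("side","crate",(332.4,132.5),0),
 ("wrist","corner-",(217,204),12),("wrist","corner+",(293,193),12),("wrist","pad",(250,201),107),("wrist","cornerR far?",(262,10),12)]:
    print(c,n,onz(P[c],px,z).round(1))
# side view cap center etc
import cv2
im=cv2.imread("pics/wrist0.png")[0:220,130:330]; cv2.imwrite("pics/w0z.png",cv2.resize(im,None,fx=2.7,fy=2.7,interpolation=cv2.INTER_CUBIC))
im=cv2.imread("pics/side0.png")[140:290,210:350]; cv2.imwrite("pics/s0z.png",cv2.resize(im,None,fx=4,fy=4,interpolation=cv2.INTER_CUBIC))
im=cv2.imread("pics/scene0.png")[130:270,270:430]; cv2.imwrite("pics/c0z.png",cv2.resize(im,None,fx=4,fy=4,interpolation=cv2.INTER_CUBIC))
E
```

```text
scene clamp [614.1 113.5  -0. ]
side clamp [613.4 120.6  -0. ]
scene stud [648.9 -14.    0. ]
side stud [659.9 -26.3   0. ]
wrist stud [653.2 -17.9   0. ]
scene pin [645.1  31.3  94. ]
side pin [644.9  50.   94. ]
wrist pin [644.4  40.7  94. ]
scene axle [636.9  93.9  78. ]
side axle [631.8 109.6  78. ]
wrist axle [639.7  96.2  78. ]
scene jug [596.3 231.8  12. ]
side jug [595.  233.4  12. ]
scene tray [ 470.4 -303.7   10. ]
side tray [ 465.2 -306.4   10. ]
scene crate [ 725.9 -314.7    0. ]
side crate [ 721.1 -322.3    0. ]
wrist corner- [587.9 -52.7  12. ]
wrist corner+ [690.3 -37.3  12. ]
wrist pad [657.  -14.4 107. ]
wrist cornerR far? [662.9 172.8  12. ]
```

View pics/w0z.png

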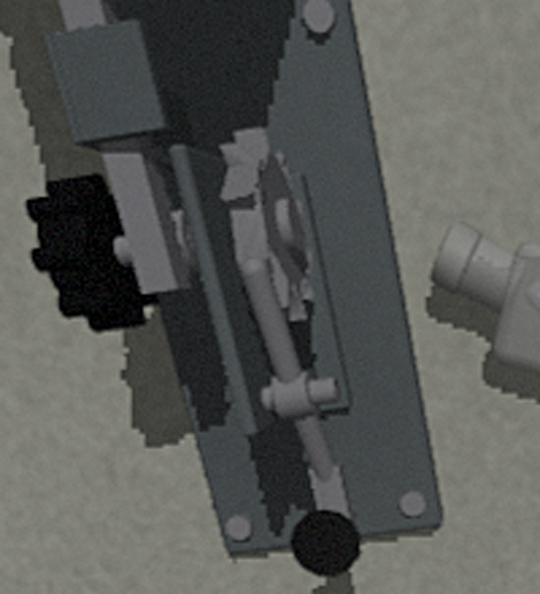

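View pics/s0z.png

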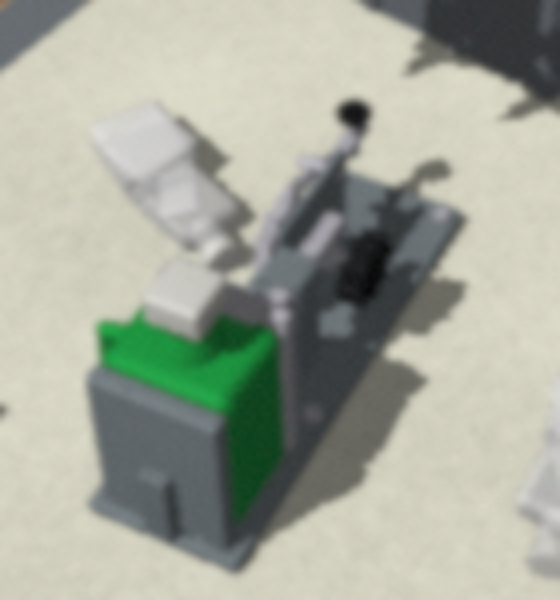

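View pics/c0z.png

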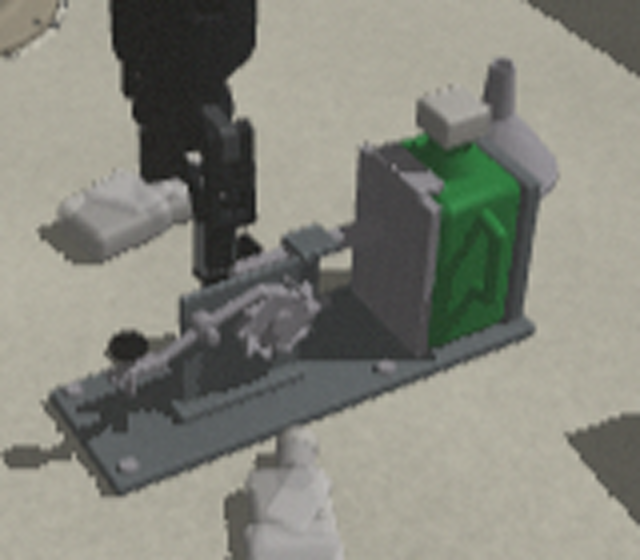

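```bash
python3 - <<'E'
from h import *
from scipy.optimize import least_squares
P={c:imaging.camera_params(c) for c in("scene","side","wrist")}
obs=[("wrist",(250.4,201.1)),("scene",(302,216.5)),("side",(298.2,168))]
f=lambda X:np.concatenate([proj(P[c],X)-px for c,px in obs])
r=least_squares(f,[655,-14,107]); print("pad",r.x.round(1),r.fun.round(2))
# clamp fit
def W(q,l): 
    c,s=np.cos(q[2]),np.sin(q[2]); return [q[0]+c*l[0]-s*l[1],q[1]+s*l[0]+c*l[1],l[2]]
F=[("wrist",(215.2,205.6),(-55,-160,12),1),("wrist",(293,194.4),(55,-160,12),1),
("scene",(300,253),(55,-160,0),1),("scene",(283,230.5),(-55,-160,12),1),("scene",(403.75,213),(55,185,0),1),
("side",(269.5,282.5),(-55,185,0),1),("side",(326,194),(-55,-160,12),1),
("scene",(341.3,223.4),(0,0,0),.5),("side",(282.1,227.4),(0,0,0),.5),
("scene",(375.8,207.3),(0,130,12),.5),("side",(262.1,255.2),(0,130,12),.5)]
for cap in [("scene",(382.8,156.5)),("side",(256,210.8))]: F.append((cap[0],cap[1],(0,130,192),.7))
g=lambda q:np.concatenate([w*(proj(P[c],W(q,l))-px) for c,px,l,w in F])
r=least_squares(g,[614,115,.14],loss="soft_l1"); print("clamp",r.x.round(3)); print(r.fun.reshape(-1,2).round(1))
for n,l in [("jug",(0,130,12)),("lip",(0,0,0))]: print(n,np.round(W(r.x,l),1))
q=r.x
for n,px,z in [("pad",(0,0),0)]:
    pass
c,s=np.cos(q[2]),np.sin(q[2])
for n,X in [("pad",least_squares(f,[655,-14,107]).x),("pin",[644.8,40.7,94]),("axle",[636,97,78])]:
    d=np.array(X[:2])-q[:2]; print(n,(c*d[0]+s*d[1]).round(1),(-s*d[0]+c*d[1]).round(1))
E
```

```text
pad [655.3 -17.2  99.4] [-0.13 -0.09 -0.28  0.19 -0.33 -0.19]
clamp [6.13506e+02 1.11197e+02 1.50000e-01]
[[-1.6  0.1]
 [ 1.2 -0.3]
 [-0.4  2.2]
 [-1.1 -3. ]
 [-0.2  0.9]
 [ 0.   1.5]
 [-0.9 -2.3]
 [-0.4  0. ]
 [ 1.  -1.1]
 [ 1.  -0.5]
 [-0.6  0.9]
 [ 0.3 -0.9]
 [ 0.  -0. ]]
jug [594.1 239.7  12. ]
lip [613.5 111.2   0. ]
pad 22.2 -133.2
pin 20.4 -74.4
axle 20.1 -17.4
```

Request:
send_rows(moves="0.7 -0.69 0.18 0 0 0 -1;0.7 -0.69 0.18 0 0 0 -1;0.7 -0.69 0.18 0 0 0 -1;0.7 -0.69 0.18 0 0 0 -1;0.5 0 0 -0.6 0 0 -1;0.3 0 0 -0.65 0 0 -1;0 0 0 0 0 0 -1;0 0 0 0 0 0 -1", newtons=30)

```text
t: 2.4
tcp_pos: [656.3, -18.1, 141.6]
tcp_rot: [[0.0, 0.989, 0.148], [-0.0, 0.148, -0.989], [-1.0, 0.0, 0.0]]
wrist_force: [0.4, 0.4, -0.4]
width: 0.1
```

```bash
python3 - <<'E'
from h import *
import cv2
s=ctrl.state(); print(s["tcp_pos"],s["tcp_rot"].round(3),s["wrist_force"],s["width"])
for c in("wrist","scene","side"):
    im=imaging.read_camera(c); cv2.imwrite(f"pics/{c}1.png",im)
    print(proj(imaging.camera_params(c),s["tcp_pos"]))
im=cv2.imread("pics/scene1.png")[130:270,270:430]; cv2.imwrite("pics/c1z.png",cv2.resize(im,None,fx=4,fy=4))
E
```

```text
[656.25145982 -18.06338922 141.60798856] [[ 0.     0.989  0.148]
 [-0.     0.148 -0.989]
 [-1.     0.     0.   ]] [ 0.35306378  0.42905152 -0.3879175 ] 0.05433893257008468
[318.29740141 251.30663592]
[300.94126845 204.34298305]
[297.75835937 156.31509796]
```

View pics/wrist1.png

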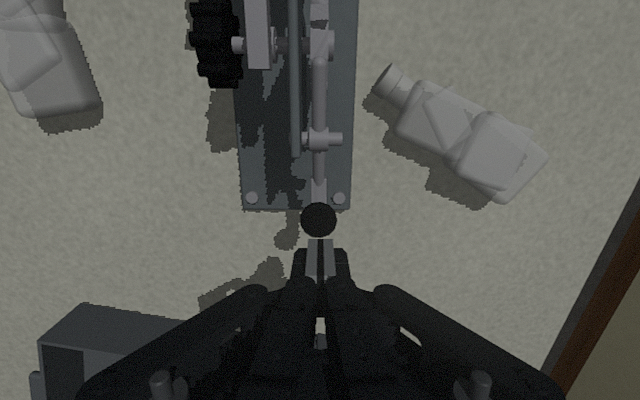

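View pics/c1z.png

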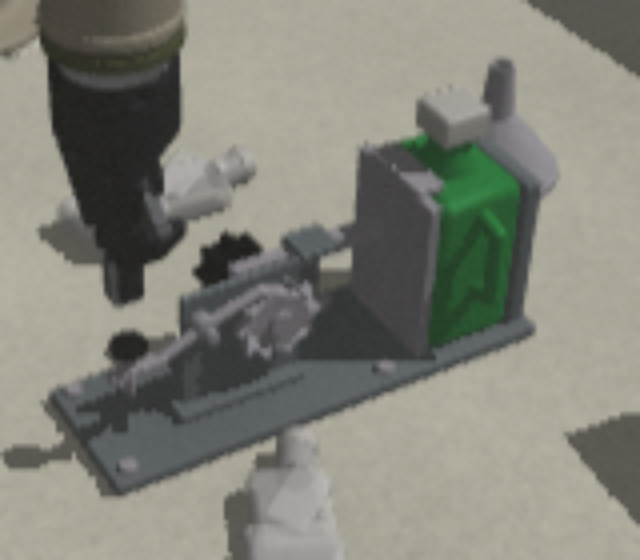

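```bash
python3 - <<'E'
from h import *
from scipy.optimize import least_squares
p=imaging.camera_params("wrist"); o,d=ray(p,(318.3,219)); print(o)
for z in(95,99,103,107,111): X=onz(p,(318.3,219),z); print(z,X.round(1),(p["R"]@X+p["t"])[2].round(1))
P={c:imaging.camera_params(c) for c in("scene","side","wrist")}
obs=[("wrist",(318.3,219)),("scene",(302,216.5)),("side",(298.2,168))]
f=lambda X:np.concatenate([proj(P[c],X)-px for c,px in obs])
r=least_squares(f,[655,-14,107]); print("pad",r.x.round(1),r.fun.round(2))
E
```

```text
[644.98998074  62.64730334 284.81833696]
95 [656.  -18.4  95. ] 206.0
99 [655.8 -16.7  99. ] 201.7
103 [655.6 -15.  103. ] 197.3
107 [655.3 -13.3 107. ] 193.0
111 [655.1 -11.6 111. ] 188.6
pad [655.7 -16.6  99.5] [-0.16  0.02 -0.01  0.19 -0.56 -0.16]
```

Request:
send_rows(moves="0.8 0 0 0 0 0 -1;0.4 0 0 0 0 0 -1;0 0 0 0 0 0 -1")

```text
t: 2.92
tcp_pos: [655.6, -17.9, 110.7]
tcp_rot: [[-0.001, 0.989, 0.149], [-0.0, 0.149, -0.989], [-1.0, -0.001, -0.0]]
wrist_force: [-0.2, -0.1, -0.0]
width: -0.4
```

Request:
send_rows(moves="0.06 0 0 0 0 0 -1;0.06 0 0 0 0 0 -1")

```text
t: 3.18
tcp_pos: [656.3, -18.0, 108.8]
tcp_rot: [[0.001, 0.989, 0.149], [-0.0, 0.149, -0.989], [-1.0, 0.001, 0.0]]
wrist_force: [-0.1, -0.3, -0.9]
width: 0.2
```

Request:
send_rows(moves="0.06 0 0 0 0 0 -1;0.06 0 0 0 0 0 -1")

```text
t: 3.42
tcp_pos: [656.1, -18.0, 105.3]
tcp_rot: [[0.0, 0.989, 0.149], [-0.0, 0.149, -0.989], [-1.0, 0.0, 0.0]]
wrist_force: [-0.1, 0.4, 0.6]
width: -0.1
```

Request:
send_rows(moves="0.05 0 0 0 0 0 -1;0.05 0 0 0 0 0 -1")

```text
t: 3.68
tcp_pos: [656.1, -18.0, 102.8]
tcp_rot: [[0.0, 0.989, 0.149], [-0.0, 0.149, -0.989], [-1.0, 0.0, 0.0]]
wrist_force: [-1.3, -0.3, 5.3]
width: 0.0
```

Request:
send_rows(moves="0.04 0 0 0 0 0 -1")

```text
t: 3.8
tcp_pos: [656.1, -18.1, 102.2]
tcp_rot: [[0.0, 0.989, 0.149], [-0.0, 0.149, -0.989], [-1.0, 0.0, 0.0]]
wrist_force: [-1.6, -1.1, 5.8]
width: -0.1
```

Request:
send_rows(moves="0.04 0 0 0 0 0 -1")

```text
t: 3.92
tcp_pos: [656.2, -18.3, 101.3]
tcp_rot: [[0.0, 0.989, 0.149], [-0.0, 0.149, -0.989], [-1.0, 0.0, 0.0]]
wrist_force: [-1.2, -1.4, 5.8]
width: -0.1
```

Request:
send_rows(moves="0.04 0 0 0 0 0 -1")

```text
t: 4.05
tcp_pos: [656.2, -18.3, 100.4]
tcp_rot: [[0.001, 0.989, 0.149], [-0.0, 0.149, -0.989], [-1.0, 0.0, 0.0]]
wrist_force: [-1.7, -1.9, 6.2]
width: 0.0
```

Request:
send_rows(moves="0.04 0 0 0 0 0 -1")

```text
t: 4.18
tcp_pos: [656.2, -18.4, 99.4]
tcp_rot: [[0.001, 0.989, 0.149], [-0.0, 0.149, -0.989], [-1.0, 0.001, 0.0]]
wrist_force: [-1.7, -0.9, 6.0]
width: -0.1
```

Request:
send_rows(moves="0.04 0 0 0 0 0 -1")

```text
t: 4.3
tcp_pos: [656.2, -18.5, 98.4]
tcp_rot: [[0.001, 0.989, 0.149], [-0.001, 0.149, -0.989], [-1.0, 0.001, 0.001]]
wrist_force: [-1.6, -0.9, 3.8]
width: -0.1
```

Request:
send_rows(moves="0.04 0 0 0 0 0 -1")

```text
t: 4.42
tcp_pos: [656.2, -18.6, 97.2]
tcp_rot: [[0.001, 0.989, 0.149], [-0.001, 0.149, -0.989], [-1.0, 0.0, 0.001]]
wrist_force: [-1.2, -2.3, 4.3]
width: 0.0
```

Request:
send_rows(moves="0.02 0 0 0 0 0 -1")

```text
t: 4.55
tcp_pos: [656.2, -18.6, 96.5]
tcp_rot: [[0.0, 0.989, 0.149], [-0.001, 0.149, -0.989], [-1.0, 0.0, 0.001]]
wrist_force: [-0.7, -3.5, 5.2]
width: 0.3
```

```bash
python3 - <<'E'
from h import *
import cv2
s=ctrl.state(); print(s["t"],s["tcp_pos"],s["wrist_force"])
im=imaging.read_camera("scene")[130:270,270:430]; cv2.imwrite("pics/c2z.png",cv2.resize(im,None,fx=4,fy=4))
E
```

```text
4.55 [656.17066084 -18.59605482  96.46841032] [-0.661254   -3.49170566  5.24676465]
```

View pics/c2z.png

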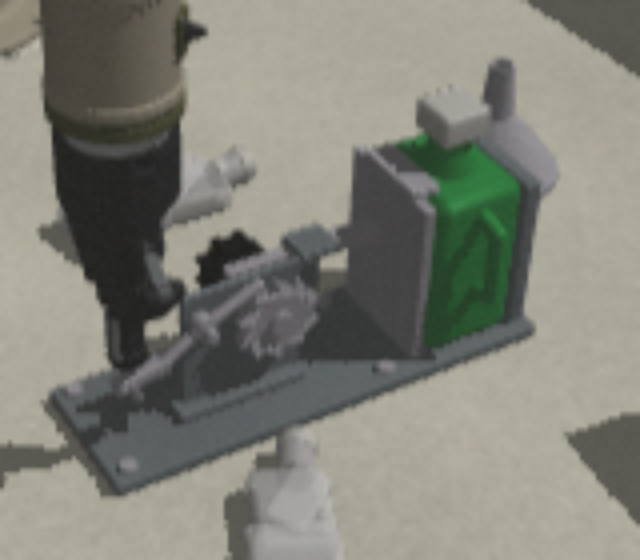

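The jaw is starting back: its left edge has moved from about x=358 to x=350 in the zoomed view. I'll press a hair more and hold.

Request:
send_rows(moves="0.015 0 0 0 0 0 -1;0 0 0 0 0 0 -1;0 0 0 0 0 0 -1;0 0 0 0 0 0 -1;0 0 0 0 0 0 -1;0 0 0 0 0 0 -1;0 0 0 0 0 0 -1;0 0 0 0 0 0 -1")

```text
t: 5.6
tcp_pos: [656.1, -18.0, 95.9]
tcp_rot: [[0.0, 0.989, 0.149], [-0.0, 0.149, -0.989], [-1.0, 0.0, 0.0]]
wrist_force: [0.4, -4.8, 4.7]
width: 0.1
```

Request:
send_rows(moves="0 0 0 0 0 0 -1;0 0 0 0 0 0 -1;0 0 0 0 0 0 -1;0 0 0 0 0 0 -1;0 0 0 0 0 0 -1;0 0 0 0 0 0 -1;0 0 0 0 0 0 -1;0 0 0 0 0 0 -1;0 0 0 0 0 0 -1;0 0 0 0 0 0 -1;0 0 0 0 0 0 -1;0 0 0 0 0 0 -1")

```text
t: 7.1
tcp_pos: [656.0, -18.0, 95.9]
tcp_rot: [[0.0, 0.989, 0.15], [-0.0, 0.15, -0.989], [-1.0, 0.0, 0.0]]
wrist_force: [1.6, -4.6, 5.0]
width: 0.0
```

Request:
send_rows(moves="0 0 0 0 0 0 -1;0 0 0 0 0 0 -1;0 0 0 0 0 0 -1;0 0 0 0 0 0 -1;0 0 0 0 0 0 -1;0 0 0 0 0 0 -1;0 0 0 0 0 0 -1;0 0 0 0 0 0 -1")

```text
t: 8.1
tcp_pos: [656.0, -18.0, 95.9]
tcp_rot: [[0.0, 0.989, 0.149], [-0.0, 0.149, -0.989], [-1.0, 0.0, 0.0]]
wrist_force: [2.3, -5.0, 4.4]
width: -0.1
```

```bash
python3 - <<'E'
from h import *
import cv2
s=ctrl.state(); print(s["t"],s["tcp_pos"],s["wrist_force"])
im=imaging.read_camera("scene")[130:270,270:430]; cv2.imwrite("pics/c3z.png",cv2.resize(im,None,fx=4,fy=4))
E
```

```text
8.1 [656.00360958 -17.9975594   95.89014334] [ 2.26248924 -4.99070838  4.42420019]
```

View pics/c3z.png

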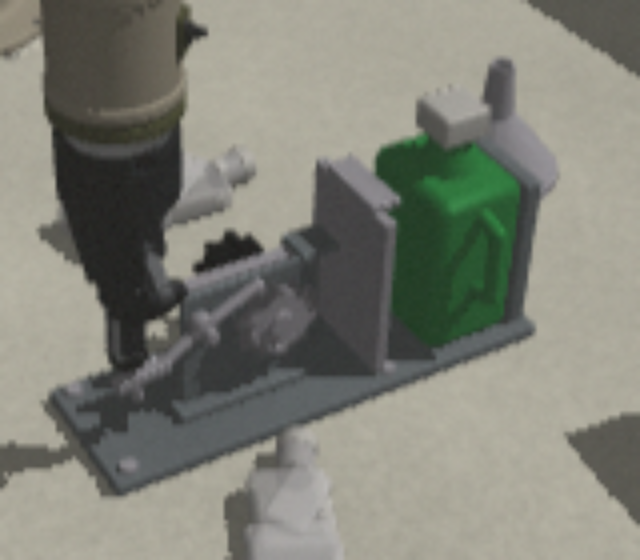

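Request:
send_rows(moves="0 0 0 0 0 0 -1;0 0 0 0 0 0 -1;0 0 0 0 0 0 -1;0 0 0 0 0 0 -1;0 0 0 0 0 0 -1;0 0 0 0 0 0 -1;0 0 0 0 0 0 -1;0 0 0 0 0 0 -1")

```text
t: 9.15
tcp_pos: [656.0, -18.0, 95.9]
tcp_rot: [[0.0, 0.989, 0.149], [-0.0, 0.149, -0.989], [-1.0, 0.0, 0.0]]
wrist_force: [1.2, -4.7, 3.8]
width: -0.2
```

```bash
python3 - <<'E'
from h import *
import cv2
im=imaging.read_camera("scene"); a=im[130:270,270:430]; a=cv2.resize(a,None,fx=4,fy=4); b=cv2.imread("pics/c3z.png")
cv2.imwrite("pics/c4z.png",a); print((cv2.absdiff(a,b).max(2)>60).sum(), np.argwhere(cv2.absdiff(a,b).max(2)>60)[:3])
P=imaging.camera_params("scene")
def W(l,q=(613.5,111.2,.15)):
    c,s=np.cos(q[2]),np.sin(q[2]); return [q[0]+c*l[0]-s*l[1],q[1]+s*l[0]+c*l[1],l[2]]
for j in(0,28.5,36):
  print(j,[( (proj(P,W((x,95-j,z)))-[270,130])*4).round() for x,z in((45,145),(45,15),(-45,145))])
E
```

```text
0 []
0 [array([443., 206.]), array([428., 352.]), array([369., 140.])]
28.5 [array([408., 218.]), array([395., 365.]), array([335., 151.])]
36 [array([399., 221.]), array([386., 368.]), array([326., 154.])]
```

Request:
send_rows(moves="-1 0 0 0 0 0 -1;-1 0 0 0 0 0 -1;-1 0 0 0 0 0 -1;-1 -0.1 -0.95 0 0 0 1;-1 -0.1 -0.95 0 0 0 1;-1 -0.1 -0.95 0 0 0 1;0 -0.1 -0.95 0 0 0 1;0 -0.1 -0.95 0 0 0 1;0 -0.1 -0.95 0 0 0 1;0 -0.1 -0.95 0 0 0 1;0 -0.1 -0.95 0 0 0 1;0 -0.1 -0.95 0 0 0 1")

```text
t: 10.7
tcp_pos: [600.1, 192.0, 245.0]
tcp_rot: [[-0.003, 0.989, 0.151], [0.001, 0.151, -0.989], [-1.0, -0.003, -0.001]]
wrist_force: [0.4, -0.1, 0.8]
width: 84.9
```

Request:
send_rows(moves="0 0 0 0 0 0 1;0 0 0 0 0 0 1")

```text
t: 10.95
tcp_pos: [601.3, 189.6, 245.4]
tcp_rot: [[-0.001, 0.989, 0.15], [-0.001, 0.15, -0.989], [-1.0, -0.001, 0.0]]
wrist_force: [0.4, 0.1, -0.5]
width: 85.2
```

```bash
python3 - <<'E'
from h import *
import cv2
s=ctrl.state(); print(s["t"],s["tcp_pos"],s["wrist_force"],s["width"])
p=imaging.camera_params("wrist")
im=imaging.read_camera("wrist"); cv2.imwrite("pics/w5.png",im)
r=landmark_of("wrist","jug"); print(r)
r=cut_out("wrist","jug"); print([(d["rect"],d["p"]) for d in r])
im=imaging.read_camera("scene"); a=im[130:270,270:430]; cv2.imwrite("pics/c5z.png",cv2.resize(a,None,fx=4,fy=4))
for c in ("scene","side"):
  print(c,landmark_of(c,"jug"),landmark_of(c,"tray_spot"))
  
E
```

```text
10.95 [601.33204898 189.64894999 245.37873219] [ 0.42346838  0.10229917 -0.53920914] 85.24607065034024
[{'at': [315.5, 125.8], 'p': 0.73}]
[([266.7, 94.4, 398.3, 174.5], 0.8)]
scene [] [{'at': [185.8, 222.1], 'p': 0.9}]
side [{'at': [261.5, 255.4], 'p': 0.6}] [{'at': [398.3, 160.2], 'p': 0.92}]
```

View pics/w5.png

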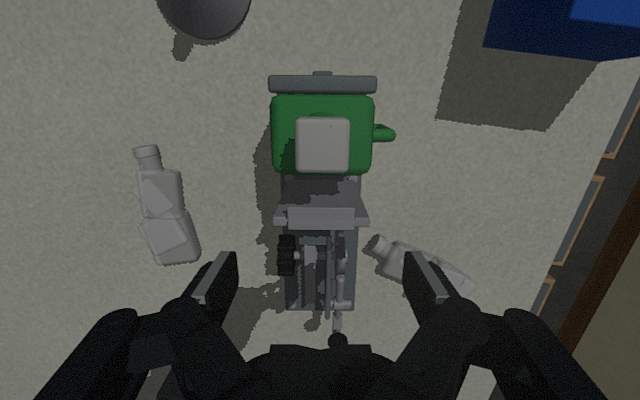

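View pics/c5z.png

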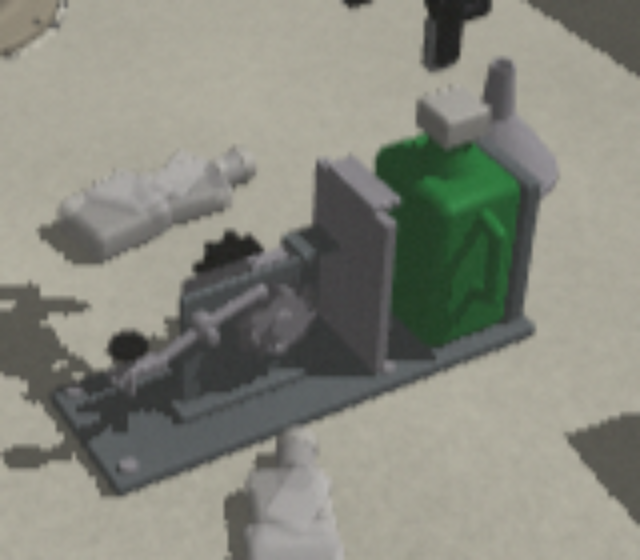

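```bash
python3 - <<'E'
from h import *
import cv2
p=imaging.camera_params("wrist"); s=ctrl.state()
for px in((322.5,143),(295,117.5),(350,117.5),(295,171),(350,171)): print(px,onz(p,px,192).round(1))
x=onz(p,(322.5,143),192); d=x-s["tcp_pos"]; print("in tool",(s["tcp_rot"].T@d).round(1))
im=cv2.imread("pics/w5.png")[80:240,250:410]; cv2.imwrite("pics/w5z.png",cv2.resize(im,None,fx=3.6,fy=3.6,interpolation=cv2.INTER_CUBIC))
P={c:imaging.camera_params(c) for c in("scene","side")}
for c,px in(("scene",(185.8,222.1)),("side",(398.3,160.2))): print(onz(P[c],px,10).round(1))
im=cv2.imread("pics/side1.png")[60:200,270:450]; cv2.imwrite("pics/s1tray.png",cv2.resize(im,None,fx=4,fy=4,interpolation=cv2.INTER_CUBIC))
E
```

```text
(322.5, 143) [596.7 241.9 192. ]
(295, 117.5) [576.2 255.8 192. ]
(350, 117.5) [612.2 261.2 192. ]
(295, 171) [580.6 219.7 192. ]
(350, 171) [618.7 225.5 192. ]
in tool [ 53.9   2.7 -52.5]
[ 461.  -307.7   10. ]
[ 465.3 -311.    10. ]
```

View pics/w5z.png

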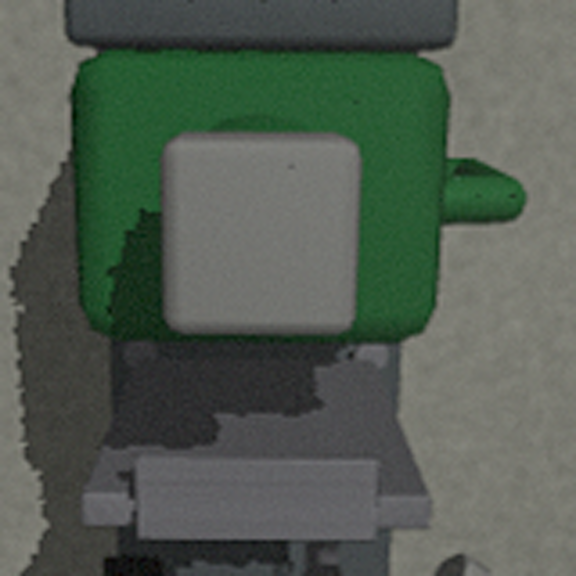

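View pics/s1tray.png

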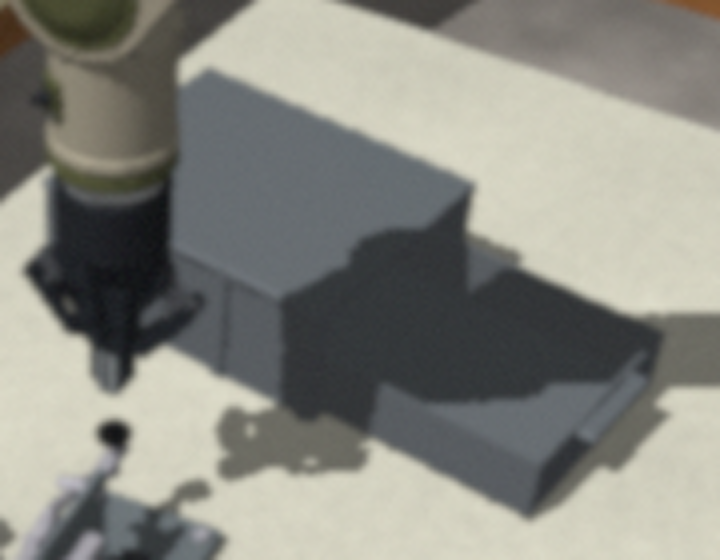

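Request:
send_rows(moves="0 0.04 -0.7 0 0 0 1;0 0.04 -0.7 0 0 0 1;0 0.02 -0.69 0 0 0 1;0.7 0 0 0 0 0 1;0.7 0 0 0 0 0 1;0.7 0 0 0 0 0 1;0.7 0 0 0 0 0 1;0.7 0 0 0 0 0 1;0 0 0 0 0 0 1")

```text
t: 12.48
tcp_pos: [595.7, 241.5, 156.5]
tcp_rot: [[-0.003, 0.989, 0.149], [-0.001, 0.149, -0.989], [-1.0, -0.003, 0.001]]
wrist_force: [0.4, -0.2, 0.3]
width: 85.4
```

```bash
python3 - <<'E'
from h import *
import cv2
s=ctrl.state(); print(s["t"],s["tcp_pos"],s["wrist_force"],s["width"])
im=imaging.read_camera("wrist"); cv2.imwrite("pics/w6.png",im)
im=imaging.read_camera("scene"); a=im[90:230,310:470]; cv2.imwrite("pics/c6z.png",cv2.resize(a,None,fx=4,fy=4))
E
```

```text
12.475 [595.7190169  241.45739914 156.54777771] [ 0.41063016 -0.15723767  0.34192954] 85.38371817608804
```

View pics/w6.png

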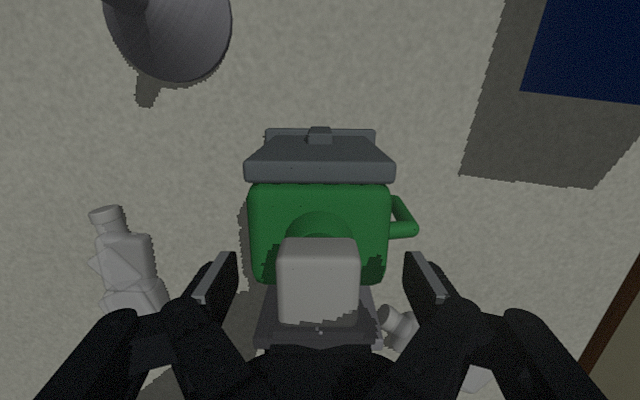

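View pics/c6z.png

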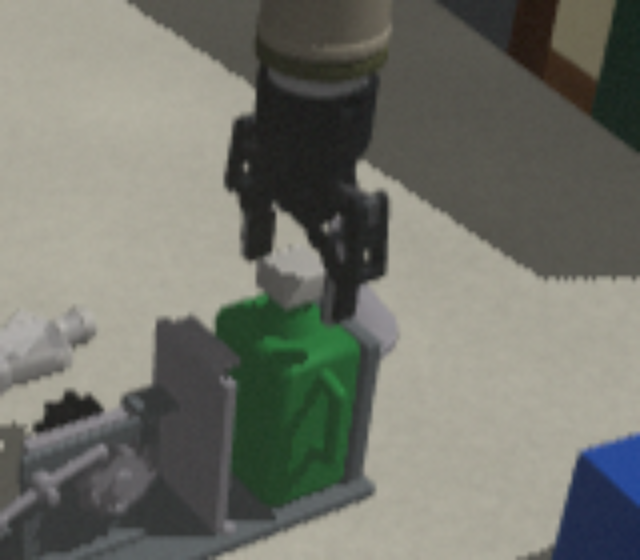

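Request:
send_rows(moves="0 0 0 0 0 0 -1;0 0 0 0 0 0 -1;0 0 0 0 0 0 -1;0 0 0 0 0 0 -1;0 0 0 0 0 0 -1;0 0 0 0 0 0 -1", newtons=40)

```text
t: 13.32
tcp_pos: [596.4, 242.1, 159.0]
tcp_rot: [[0.0, 0.989, 0.149], [0.0, 0.149, -0.989], [-1.0, 0.0, -0.0]]
wrist_force: [-2.0, -0.8, 6.4]
width: 37.5
```

```bash
python3 - <<'E'
from h import *
import cv2
s=ctrl.state(); print(s["t"],s["tcp_pos"],s["wrist_force"],s["torque"],s["width"])
im=imaging.read_camera("wrist"); cv2.imwrite("pics/w7.png",im)
E
```

```text
13.325 [596.43646125 242.12481436 158.95680527] [-1.96170021 -0.81276472  6.42201893] [-0.15744348  0.47214378 -0.04278678] 37.49377147995284
```

View pics/w7.png

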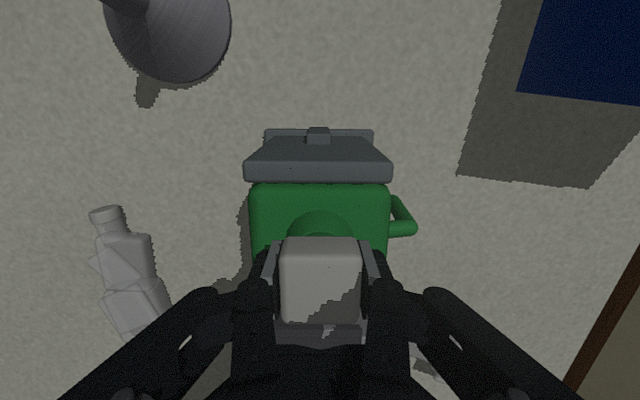

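Request:
send_rows(moves="-0.2 0 0 0 0 0 -1;-0.4 0 0 0 0 0 -1;-0.6 0 0 0 0 0 -1;-0.6 0 0 0 0 0 -1;-0.6 0 0 0 0 0 -1;-0.6 0 0 0 0 0 -1")

```text
t: 14.12
tcp_pos: [596.5, 242.0, 234.7]
tcp_rot: [[0.0, 0.989, 0.149], [0.0, 0.149, -0.989], [-1.0, 0.0, -0.0]]
wrist_force: [0.2, 1.2, -1.7]
width: 37.2
```

Request:
send_rows(moves="-0.6 0 0 0 0 0 -1;-0.6 0 0 0 0 0 -1;-0.6 0 0 0 0 0 -1;-0.6 0 0 0 0 0 -1;-0.6 0 0 0 0 0 -1;-0.6 0 0 0 0 0 -1;-0.3 0 0 0 0 0 -1;0 0 0 0 0 0 -1")

```text
t: 15.12
tcp_pos: [596.6, 242.1, 331.4]
tcp_rot: [[0.001, 0.989, 0.149], [0.0, 0.149, -0.989], [-1.0, 0.001, -0.0]]
wrist_force: [-0.3, -0.2, -0.6]
width: 37.5
```

```bash
python3 - <<'E'
from h import *
import cv2
s=ctrl.state(); print(s["t"],s["tcp_pos"],s["wrist_force"],s["torque"],s["width"])
im=imaging.read_camera("scene"); cv2.imwrite("pics/c8.png",im)
P={c:imaging.camera_params(c) for c in("scene","side")}
imaging.read_camera("side")
for c in P:
  for n,z in(("tray_spot",10),("crate",0)):
    for d in landmark_of(c,n)[:2]: print(c,n,d,onz(P[c],d["at"],z).round(1))
E
```

```text
15.125 [596.6241404  242.08828932 331.40998511] [-0.30440283 -0.18949526 -0.64116838] [ 0.04590094  0.02705246 -0.00767948] 37.54891685652308
scene tray_spot {'at': [188.3, 222.2], 'p': 0.63} [ 464. -301.   10.]
scene crate {'at': [192.2, 296.0], 'p': 0.67} [ 729.  -323.6    0. ]
side tray_spot {'at': [398.0, 159.1], 'p': 0.74} [ 468.4 -315.3   10. ]
side crate {'at': [399.0, 159.4], 'p': 0.65} [ 468.7 -327.1   -0. ]
side crate {'at': [332.5, 130.5], 'p': 0.59} [ 726.7 -332.     0. ]
```

View pics/c8.png

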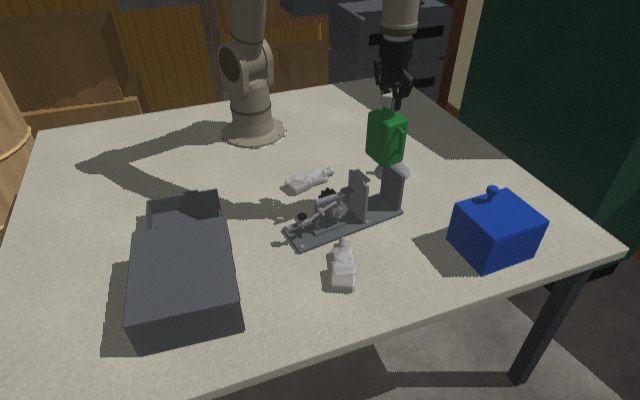

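```bash
python3 - <<'E'
from h import *
p=imaging.camera_params("side")
A=onz(p,(435,143.7),55);B=onz(p,(405,175.5),55);print(A,B,onz(p,(402.5,189.3),6), np.hypot(*(A-B)[:2]))
v=(B-A)[:2]/np.hypot(*(A-B)[:2]); n=np.array([v[1],-v[0]]); print("yaw",np.arctan2(n[1],n[0]), "spot",((A+B)/2)[:2]+79*n)
s=ctrl.state(); t=np.array([465.5,-307]); d=np.array([t[0]-s["tcp_pos"][0],t[1]-s["tcp_pos"][1],0]); print((s["tcp_rot"].T@d).round(1))
E
```

```text
[ 386.79481718 -400.73659957   55.        ] [ 403.02188407 -210.12664427   55.        ] [ 398.31363422 -202.21200095    6.        ] 191.29943219824827
yaw -0.08492753962425721 spot [ 473.62362069 -312.13283514]
[ 4.000e-01 -2.114e+02  5.232e+02]
```

Request:
send_rows(moves="0 -0.15 0.4 0 0 0 -1;0 -0.3 0.7 0 0 0 -1;0 -0.38 0.96 0 0 0 -1;0 -0.38 0.96 0 0 0 -1;0 -0.38 0.96 0 0 0 -1;0 -0.38 0.96 0 0 0 -1;0 -0.38 0.96 0 0 0 -1;0 -0.38 0.96 0 0 0 -1;0 -0.38 0.96 0 0 0 -1;0 -0.38 0.96 0 0 0 -1;0 -0.38 0.96 0 0 0 -1;0 -0.38 0.96 0 0 0 -1")

```text
t: 16.92
tcp_pos: [530.3, -40.7, 331.2]
tcp_rot: [[0.0, 0.989, 0.148], [-0.0, 0.148, -0.989], [-1.0, 0.0, 0.0]]
wrist_force: [0.5, -0.5, -2.2]
width: 37.6
```

Request:
send_rows(moves="0 -0.38 0.96 0 0 0 -1;0 -0.38 0.96 0 0 0 -1;0 -0.38 0.96 0 0 0 -1;0 -0.38 0.96 0 0 0 -1;0 -0.38 0.96 0 0 0 -1;0 -0.38 0.96 0 0 0 -1;0 -0.38 0.96 0 0 0 -1;0 -0.38 0.96 0 0 0 -1;0 -0.38 0.96 0 0 0 -1;0 -0.38 0.96 0 0 0 -1;0 -0.3 0.6 0 0 0 -1;0 -0.1 0.3 0 0 0 -1")

```text
t: 18.42
tcp_pos: [465.7, -314.7, 331.0]
tcp_rot: [[0.0, 0.989, 0.148], [-0.0, 0.148, -0.989], [-1.0, 0.0, 0.0]]
wrist_force: [0.6, 0.4, -1.8]
width: 37.6
```

Request:
send_rows(moves="0 0 0 0.5 0 0 -1;0 0 0 0.5 0 0 -1;0 0 0 0.5 0 0 -1;0 0 0 0.46 0 0 -1;0 0 0 0 0 0 -1;0 0 0 0 0 0 -1")

```text
t: 19.18
tcp_pos: [466.9, -313.3, 331.0]
tcp_rot: [[0.0, 0.997, -0.083], [0.0, -0.083, -0.997], [-1.0, 0.0, -0.0]]
wrist_force: [0.6, -0.2, -1.2]
width: 37.4
```

```bash
python3 - <<'E'
from h import *
import cv2
s=ctrl.state(); print(s["t"],s["tcp_pos"],s["tcp_rot"].round(3),s["wrist_force"],s["width"])
a=imaging.read_camera("scene")[60:360,90:330]; b=imaging.read_camera("side")[0:300,240:480]
cv2.imwrite("pics/m9.png",cv2.resize(np.hstack([a,b]),None,fx=1.66,fy=1.66))
cv2.imwrite("pics/w9.png",imaging.read_camera("wrist"))
P=imaging.camera_params("side")
for X in ([468,-309,10],[468,-309,55]): print(proj(P,X))
E
```

```text
19.175 [ 466.9189219  -313.26798813  330.96324929] [[ 0.     0.997 -0.083]
 [ 0.    -0.083 -0.997]
 [-1.     0.    -0.   ]] [ 0.55529578 -0.17982812 -1.19774324] 37.39785108078594
[397.25995173 160.22516777]
[399.55576972 149.54000493]
```

View pics/m9.png

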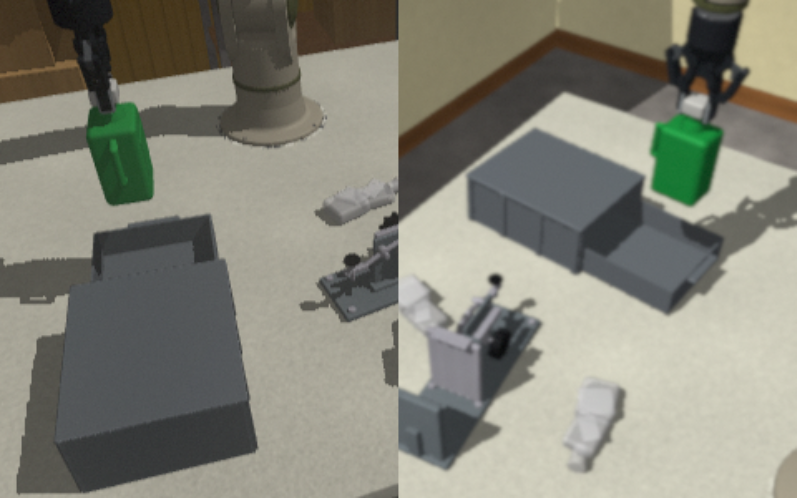

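View pics/w9.png

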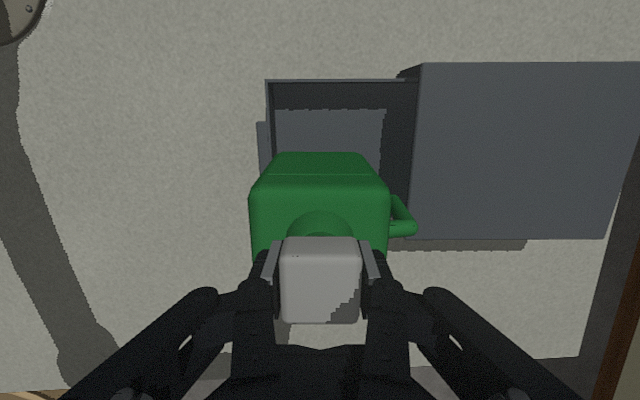

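```bash
python3 - <<'E'
from h import *
p=imaging.camera_params("wrist"); s=ctrl.state()
for n,px,z in(("tray corner",(266,80),55),("crate+y",(425,63),110),("crate-y",(410,239),110),("crate far -y",(604,239),110)):
    X=onz(p,px,z); print(n,X.round(1),(s["tcp_rot"].T@(X-s["tcp_pos"])).round(1))
print((s["tcp_rot"].T@(np.array([468,-309,0])-s["tcp_pos"])).round(1))
E
```

```text
tray corner [ 404.1 -202.7   55. ] [ 275.9  -71.9 -105.1]
crate+y [ 598.9 -204.1  110. ] [ 220.9  122.4 -120.1]
crate-y [ 584.9 -429.7  110. ] [220.9 127.4 105.9]
crate far -y [ 856.4 -453.   110. ] [220.9 400.  106.1]
[330.9   0.8  -4.6]
```

Request:
send_rows(moves="0.4 0.1 -0.1 0 0 0 -1;0.8 0.1 -0.1 0 0 0 -1;0.8 0 0 0 0 0 -1;0.8 0 0 0 0 0 -1;0.8 0 0 0 0 0 -1;0.8 0 0 0 0 0 -1;0.8 0 0 0 0 0 -1;0.6 0 0 0 0 0 -1;0.4 0 0 0 0 0 -1;0.2 0 0 0 0 0 -1;0 0 0 0 0 0 -1")

```text
t: 20.7
tcp_pos: [472.2, -309.1, 170.9]
tcp_rot: [[-0.0, 0.996, -0.085], [0.0, -0.085, -0.996], [-1.0, -0.0, -0.0]]
wrist_force: [-0.4, 0.3, -1.5]
width: 37.5
```

Request:
send_rows(moves="0.06 0 0 0 0 0 -1;0.04 0 0 0 0 0 -1")

```text
t: 20.95
tcp_pos: [472.4, -309.1, 168.7]
tcp_rot: [[0.001, 0.996, -0.085], [-0.0, -0.085, -0.996], [-1.0, 0.001, 0.0]]
wrist_force: [0.3, -0.6, -0.0]
width: 37.7
```

Request:
send_rows(moves="0.04 0 0 0 0 0 -1;0.04 0 0 0 0 0 -1")

```text
t: 21.2
tcp_pos: [472.2, -309.1, 166.4]
tcp_rot: [[0.0, 0.996, -0.085], [-0.0, -0.085, -0.996], [-1.0, 0.0, 0.0]]
wrist_force: [-0.0, 0.4, -0.9]
width: 37.5
```

Request:
send_rows(moves="0.06 0 0 0 0 0 -1;0.06 0 0 0 0 0 -1")

```text
t: 21.45
tcp_pos: [472.2, -309.1, 163.3]
tcp_rot: [[-0.0, 0.996, -0.085], [-0.0, -0.085, -0.996], [-1.0, -0.0, 0.0]]
wrist_force: [0.3, -0.7, -1.2]
width: 37.6
```

Request:
send_rows(moves="0.04 0 0 0 0 0 -1;0.04 0 0 0 0 0 -1")

```text
t: 21.7
tcp_pos: [472.2, -309.1, 161.3]
tcp_rot: [[-0.0, 0.996, -0.085], [-0.0, -0.085, -0.996], [-1.0, -0.0, 0.0]]
wrist_force: [-1.1, -0.0, -1.9]
width: 37.7
```

Request:
send_rows(moves="0.04 0 0 0 0 0 -1;0.04 0 0 0 0 0 -1")

```text
t: 21.95
tcp_pos: [472.2, -309.1, 159.3]
tcp_rot: [[-0.0, 0.996, -0.085], [-0.0, -0.085, -0.996], [-1.0, -0.0, 0.0]]
wrist_force: [0.2, -0.1, -1.3]
width: 37.6
```

Request:
send_rows(moves="0.02 0 0 0 0 0 -1;0.02 0 0 0 0 0 -1")

```text
t: 22.2
tcp_pos: [472.2, -309.1, 158.4]
tcp_rot: [[0.0, 0.996, -0.085], [-0.0, -0.085, -0.996], [-1.0, 0.0, 0.0]]
wrist_force: [0.5, 0.2, -1.6]
width: 37.4
```

Request:
send_rows(moves="0.02 0 0 0 0 0 -1;0.02 0 0 0 0 0 -1")

```text
t: 22.45
tcp_pos: [472.2, -309.1, 157.4]
tcp_rot: [[0.0, 0.996, -0.085], [-0.0, -0.085, -0.996], [-1.0, 0.0, 0.0]]
wrist_force: [-1.0, -0.2, -0.8]
width: 37.5
```

Request:
send_rows(moves="0.02 0 0 0 0 0 -1;0.02 0 0 0 0 0 -1")

```text
t: 22.7
tcp_pos: [472.2, -309.1, 156.9]
tcp_rot: [[0.0, 0.996, -0.085], [-0.0, -0.085, -0.996], [-1.0, 0.0, 0.0]]
wrist_force: [-2.3, 2.5, 9.1]
width: 37.4
```

```bash
python3 - <<'E'
from h import *
import cv2
s=ctrl.state(); print(s["t"],s["tcp_pos"],s["wrist_force"],s["width"])
a=imaging.read_camera("scene")[160:260,120:260]; b=imaging.read_camera("side")[60:200,340:480]
cv2.imwrite("pics/m10.png",np.hstack([cv2.resize(a,(560,400)),cv2.resize(b,(400,400))])[:, :960]); 
im=cv2.imread("pics/m10.png"); cv2.imwrite("pics/m10.png",cv2.resize(im,None,fx=.83,fy=.83))
E
```

```text
22.7 [ 472.20008287 -309.1266491   156.85978157] [-2.27951937  2.48218783  9.12052299] 37.413491301914554
```

View pics/m10.png

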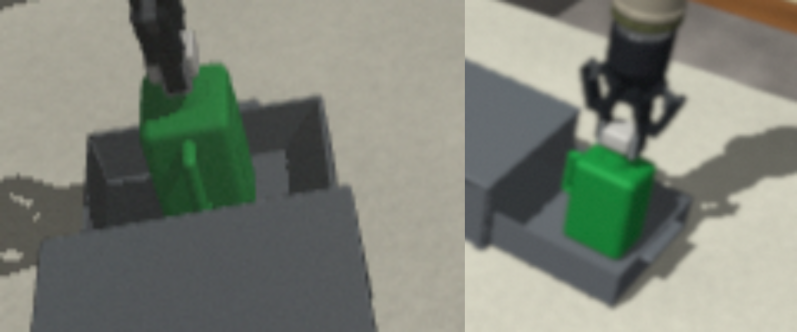

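Request:
send_rows(moves="-0.02 0 0 0 0 0 -1;0 0 0 0 0 0 -1;0 0 0 0 0 0 0.6;0 0 0 0 0 0 0.6;0 0 0 0 0 0 1;0 0 0 0 0 0 1;0 0 0 0 0 0 1")

```text
t: 23.68
tcp_pos: [472.2, -309.0, 156.9]
tcp_rot: [[-0.0, 0.996, -0.085], [-0.0, -0.085, -0.996], [-1.0, -0.0, 0.0]]
wrist_force: [-0.6, 0.9, -0.2]
width: 85.7
```

Request:
send_rows(moves="-0.2 0 0 0 0 0 1;-0.5 0 0 0 0 0 1;-0.8 0 0 0 0 0 1;-0.8 0 0 0 0 0 1;-0.8 0 0 0 0 0 1;-0.8 0 0 0 0 0 1;-0.8 0 0 0 0 0 1;-0.5 0 0 0 0 0 1;0 0 0 0 0 0 1;0 0 0 0 0 0 1")

```text
t: 24.92
tcp_pos: [471.9, -308.8, 286.4]
tcp_rot: [[-0.001, 0.996, -0.085], [0.0, -0.085, -0.996], [-1.0, -0.001, -0.0]]
wrist_force: [-0.5, -0.4, 0.0]
width: 85.6
```

```bash
python3 - <<'E'
from h import *
import cv2
s=ctrl.state(); print(s["t"],s["tcp_pos"],s["wrist_force"],s["width"])
sc=imaging.read_camera("scene"); b=imaging.read_camera("side")[60:260,240:480]
cv2.imwrite("pics/m11.png",np.hstack([cv2.resize(sc[150:280,110:430],(640,260)),])); cv2.imwrite("pics/s11.png",cv2.resize(b,None,fx=3,fy=3)[:600,:800])
cv2.imwrite("pics/w11.png",imaging.read_camera("wrist"))
p=imaging.camera_params("wrist"); print([ (d["at"],d["p"],onz(p,d["at"],10).round(1)) for d in landmark_of("wrist","jug")],[ (d["at"],d["p"],onz(p,d["at"],10).round(1)) for d in landmark_of("wrist","tray_spot")])
E
```

```text
24.925 [ 471.92683207 -308.8464879   286.44558263] [-0.46126729 -0.37698121  0.01367729] 85.60000399651469
[([315.7, 159.0], 0.77, array([ 466.1, -311.4,   10. ]))] []
```

View pics/m11.png

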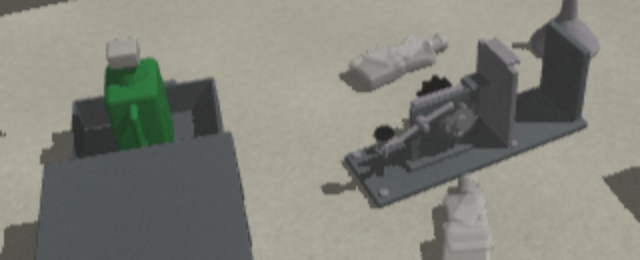

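View pics/s11.png

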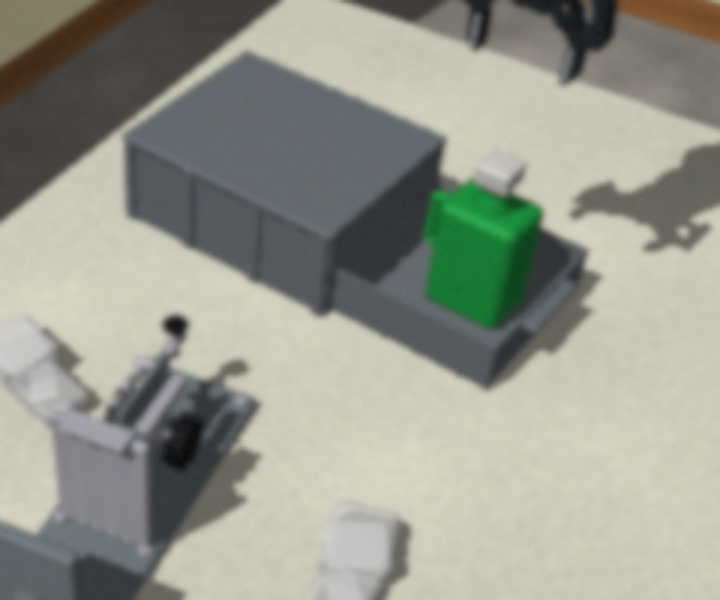

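View pics/w11.png

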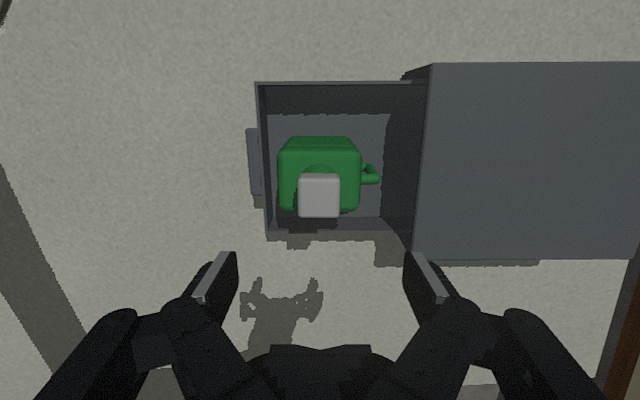

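The jug stands upright in the tray at about (320,175) in the wrist view. The gripper is clear, the jaw is still back, and the bystanders haven't moved.

```bash
python3 -c "
from bench import workorder
print(workorder.hand_in())"
```

```text
the job is handed in; nothing more can be done
None
```

The green jug is out of the clamp and standing upright in the grey crate's pulled-out tray. I handed the job in at about 25 s of the 61 s allowed; the hand-in gives no verdict.

- **Clamp:** I felt the stud at about 103 to 104 mm and pressed it about 7 to 8 mm. The highest wrist force I read while pressing was about 7 N, against the 20 N limit. I held the pawl off until two camera pictures about 1 s apart showed the jaw no longer moving. Projected into the scene camera, the jaw sat where 36 mm back should be, and it was still back at the end.
- **Jug:** I gripped the cap (37.5 mm wide), lifted it straight out and lowered it, still held, until it touched the tray floor at about 9 N. Then I opened the fingers and rose clear.
- **Last checks:** The wrist force reads about zero. The network puts the jug at about (466, -311) mm, and my estimates of the tray spot average about (468, -309) mm. The bottles and funnel look unmoved in the pictures.
- **Disagreements:** The estimates of the tray spot differed by about 10 to 15 mm between cameras, well within the 80 mm allowed. In the last wrist picture the network did not find the tray spot, so that final position rests on the earlier estimates and the pictures.

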